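# Lock a phone frame into the repair jig

### The arm

A 6-joint arm with a two-finger parallel gripper is mounted at the origin on a cart in front of the work surface, level with it; the furniture and walls round the work are solid. World frame = base frame: x ahead of the robot, y to its left, z up, the work surface at z = 0. Lengths are in mm, angles in degrees, forces in N, time in s.
With the tool pointing down it reaches from about 350 to 725 mm from the base axis. Payload 4.3 kg.
Tool frame: the origin (TCP) lies at the very end of the fingers, on their centre line; the grasp point (between the pads) lies 19 mm behind it; z points along the fingers, y is the line along which they close (so a half turn about z gives the same grasp; the last joint's range is limited). The gripper opens to 85 mm and grips with 20 to 120 N. Pads are 22 mm wide; open, the fingers measure 114 mm over their backs; the gripper's body (76 mm by 85 mm) begins 54 mm behind the grasp point. The pads swing forward as they close: fully open they stand 13 mm farther back than shut.
Start: joints at [-75.877, 21.618, 4.641, 73.018, 0, 83.68], TCP at [200.847, -538.82, 231.329] pointing down, gripper open.
Joint ranges: [-156.06, 156.06], [-48.1, 94.91], [-58.44, 69.94], [-101.28, 121.22], [-78.64, 73.56], [-180, 180]. Speed limits (degrees/s): [147.25, 147.25, 180, 180, 180, 180].

### API

Orientations are given as [roll, pitch, yaw] about the fixed x, y, z axes, in that order (R = Rz(yaw) Ry(pitch) Rx(roll)).
In Python, from workcell import bot gives the robot as it stands. The module is installed in compiled form; this text tells all that it offers.
- The arm moves only by the shell command python3 -m jog 'ROWS' [FORCE]. ROWS is JSON, a list of rows, each a list of 7 numbers: the shift along the tool's x, y, z in m, then the turn, a rotation vector about the tool's x, y, z in degrees, then the opening, from 0 (shut) to 1 (fully open). A call has 1 to 20 rows; each row is the pose to reach, as a shift and turn from the pose commanded when the call began, along the tool's axes at that moment; what a row does not reach only later rows make up. A row lasts 1/8 s, in which the tool goes at most 62.5 mm and 10.7 degrees, less where a joint would pass 70% of its speed; a pose out of reach is approached as far as the arm can. A call with a gripper value outside its range is refused whole. The fingers move at their own pace and stop on an object; FORCE is the grip in N (left out, the last holds). Time passes only in rows, so rows that repeat a pose let the fingers close. It gives the time, the measured TCP pose, the force, the opening and the grip force at its end, in the units of the state.
- bot.read_state(): the state, without advancing time (a new reading comes with each control period).
- bot.grab_frame(name): name is "scene" or "top"; returns (picture, depth): 420x560x3 uint8, red, green, blue; 420x560 float32, mm along the optical axis (not along the pixel's ray), 0 where there is no reading.
- bot.camera_model(name): a dict with "mtx" (3x3 intrinsics, pixels), "extrinsics" (4x4, takes a point from camera to world coordinates). Camera axes: x right, y down, z forward; pixel columns grow to the right and rows downward; lengths in mm; the calibration is good to about 2 mm. A picture is of the moment at which its call begins. camera_model takes no time and is no camera call.
- bot.hand_in(): hands the job in; it is judged then, once.
The state is a dict: "clock": time; "qpos": joint angles; "qd": joint speeds; "joint_torque": joint torques, N m; "tcp_pos": TCP position; "ee_rot": TCP orientation; "ft_force": force on the tool from outside, world axes, zero at the start; "moment": the same for the moment, N m; "gripper_width": finger opening in mm; "grip_force": force on a finger pad.
Only numpy, scipy, OpenCV 4.12 (cv2) and the standard library are available. Lean on these libraries where they do the work, as an engineer would, in place of code of your own. Each camera call takes 0.05 s, during which the arm holds its last target. There are 200 camera calls.

### The job

Lock the stripped phone frame into the repair jig: with the fingertips, push the jig's knob along its L-shaped slot so that the jaw slides up to the frame, turn the corner, and push the knob sideways to the very end of the slot. Only push: do not pull the knob upward or lift the frame, and do not disturb the tin, the side cutters and the tub beside the jig. Finish with the gripper clear of everything.

Things in the scene. Friction and masses are not known exactly. Their poses are not given: they have to be found in the camera images.
- jig: Fixed repair jig on four legs: base 164 (x) by 264 mm (y); origin on its middle axis, 22 mm above the desk (z here from there). +y half: steel gate plate (x -57..57, y 18..127, top z 27 mm) with an L slot 16 mm wide; the knob axis runs from (-20, 95) along -y to the corner (-20, 45), then along +x to (20, 45). -y half: nest, floor z 12, stop at y -115.5 (top z 26), guides at x +-72.5 (top z 19).
- knob_top (a point): Centre of the top of the knob: an upright black plastic cylinder, 28 mm in diameter, its underside 54 mm and its top 104 mm above the desk, on a 13 mm steel pin that runs in the slot with 1.5 mm of play on each side. It needs about 3 to 6 N to push and stays where it is left.
- slot_corner (a point): Centre line of the slot at its corner, on the gate plate's top (49 mm above the desk): the knob's axis stands over it when the first leg is done.
- slot_end (a point): Centre line of the slot at the end of its second leg, on the gate plate's top (49 mm above the desk): the knob's axis stands over it when the jig is locked.
- jaw_slide (a joint): Travel of the jaw, and of the knob with it, along the jig's -y, in m: 0 fully back, 0.0515 the hard stop, with the knob at the corner. The jaw is an aluminium bar 94 mm long (x), 14 mm thick, top 50 mm above the desk; its front face is at jig y = -0.001 minus this value. With the knob in the second leg the slot keeps it within 0.0485 to 0.0515.
- cross_slide (a joint): Travel of the knob along the jig's +x in the second leg, in m: 0 in the first leg, 0.040 at the end of the slot. The slot blocks it until jaw_slide is about 0.046 or more.
- knob_lift (a joint): How far the knob has been pulled up, in m: 0 is down; a spring pushes it down with 6 N, rising to 9 N at the 0.015 stop. It must stay down.
- frame: The stripped phone frame, dark, 62 mm by 135 mm by 8 to 10 mm, lying flat and loose in the jig's nest with its long side along the jaw (jig x). Origin at the centre of its underside; its own y is its long axis. The jaw pushes it against the grey stop.
- tin: Yellow round tin, 55 mm across, 22 mm high, off the jig's -x side; loose; leave it where it stands. Origin at the centre of its underside.
- cutters: Side cutters with orange grips, 117 x 49 x 12 mm, lying off the jig's -y end; loose; leave it where it stands. Origin at the centre of its underside.
- tub: Small cream-coloured screw-lid tub, 45 mm across, 16 mm high, off the jig's -x side; loose; leave it where it stands. Origin at the centre of its underside.

How it is judged (in metres and radians):
On the way, in this order (a step that is already met when the one before it is completed fails the run):
1. the knob has been pushed along the first leg to the corner (value of joint jaw_slide above 0.0455 m), for 0.1 s.
2. the knob has been pushed to the end of the second leg (value of joint cross_slide above 0.036 m), for 0.2 s.
At the end, for the whole second after the job is handed in: The knob stands at the end of the slot's second leg (cross_slide over 36 mm, jaw_slide over 47 mm) and is down (within 3 mm); the phone frame lies flat and still on the nest floor between jaw and stop (its centre past y -76.5 mm in the jig's frame) (value of joint jaw_slide above 0.047 m and value of joint cross_slide above 0.036 m and value of joint knob_lift below 0.003 m and y of frame in the frame of jig below -0.0765 m and z of frame in the frame of jig between 0.009 and 0.016 m and angle between frame's own z axis and vertical below 0.06 rad and linear speed of frame below 0.02 m/s); the robot touches nothing.
It fails at once if the knob is pulled up by more than 8 mm (value of joint knob_lift above 0.008 m).
It fails at once if the phone frame is lifted more than 10 mm off the nest floor (z of frame in the frame of jig above 0.022 m).
It fails at once if the tin, the side cutters or the tub is moved more than 25 mm (distance of any of tin, cutters, tub from where it was at the start of the episode above 0.025 m).
It also fails if it takes over 45 s, if anything falls off the work surface, if the arm or the gripper's body presses on something with over 40 N, if the wrist force passes 120 N, or if a joint passes its speed limit or range.

## Working session

There is one attempt and no reset: what is moved stays moved. The work goes in short steps, Python scripts to look and compute and a shell command to move; the robot and the scene stay as the last step left them, time stands still between calls to the robot, and variables do not carry over. Pictures are saved under pics/ and viewed, at most 10 in all, crops included, and the job is handed in when it is done.

```bash
mkdir -p pics
python3 - <<'E'
from workcell import bot
import cv2,numpy as np
for n in("scene","top"):
    p,d=bot.grab_frame(n); cv2.imwrite(f"pics/{n}0.png",p[:,:,::-1]); np.savez(f"/tmp/{n}0.npz",p=p,d=d)
    m=bot.camera_model(n); print(n,np.round(m["mtx"],1).tolist(),np.round(m["extrinsics"],3).tolist())
s=bot.read_state(); print(s)
E
```

```text
scene [[412.0, 0.0, 278.5], [0.0, 412.0, 207.9], [0.0, 0.0, 1.0]] [[-0.906, -0.16, 0.392, 143.569], [-0.423, 0.375, -0.825, 591.686], [-0.014, -0.913, -0.407, 449.554], [0.0, 0.0, 0.0, 1.0]]
top [[383.0, 0.0, 277.7], [0.0, 383.0, 215.8], [0.0, 0.0, 1.0]] [[0.004, -0.983, 0.183, 326.931], [-1.0, -0.006, -0.008, -126.569], [0.009, -0.183, -0.983, 937.368], [0.0, 0.0, 0.0, 1.0]]
{'clock': 0.1, 'qpos': array([-7.58788704e+01,  2.16581646e+01,  4.57130385e+00,  7.30191710e+01,
        1.72658687e-03,  8.36795941e+01]), 'qd': array([ 0.10015742, -0.21391407,  0.17815597,  0.07881534,  0.0335128 ,
        0.05324582]), 'joint_torque': array([ 1.17003434e-03, -4.64692283e+01,  2.70583355e+01,  1.20459308e-02,
       -1.54649306e-04, -2.77065432e-06]), 'tcp_pos': array([ 200.68341675, -538.21531127,  230.45464077]), 'ee_rot': array([-1.79894803e+02, -1.33889303e-02,  2.04415216e+01]), 'ft_force': array([-0.56348012, -0.13050043,  0.0831215 ]), 'moment': array([0.01625495, 0.03614171, 0.02968071]), 'grip_force': 0.0, 'gripper_width': 85.06802279152329}
```

View pics/top0.png

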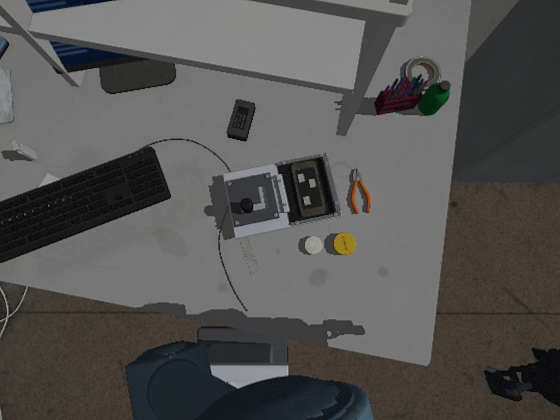

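View pics/scene0.png

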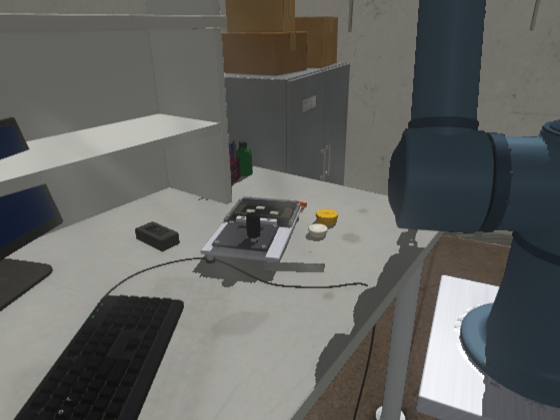

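The top view shows the jig around (280,195), with its knob at (246,205) and the nest to the right. The cutters are at (360,190), the tin at (345,243) and the tub at (314,244). A shelf stands at the far side, in the upper part of the picture.

```bash
cat > h.py <<'E'
import numpy as np,cv2
from workcell import bot
def cloud(n,d):
    m=bot.camera_model(n);K=m["mtx"];E=m["extrinsics"]
    v,u=np.mgrid[:420,:560]
    c=np.stack([(u-K[0,2])/K[0,0]*d,(v-K[1,2])/K[1,1]*d,d],-1)
    w=c@E[:3,:3].T+E[:3,3]; w[d==0]=np.nan; return w
E
python3 - <<'E'
from h import *
f=np.load("/tmp/top0.npz");p,d=f["p"],f["d"];w=cloud("top",d)
z=w[...,2]; v,u=np.mgrid[:420,:560]
roi=(u>205)&(u<350)&(v>145)&(v<245)
for lo,hi in((18,200),(40,60),(95,112)):
    m=roi&(z>lo)&(z<hi)
    n,lab,st,c=cv2.connectedComponentsWithStats(m.astype(np.uint8))
    k=1+np.argmax(st[1:,4]); P=w[lab==k]
    r=cv2.minAreaRect(P[:,:2].astype(np.float32)); print(lo,hi,st[k],P.mean(0),r)
for n,u0,v0 in(("tin",345,243),("tub",314,244),("desk",280,270),("shelf",300,50),("shelfedge",357,90),("post",345,125),("plate",270,215),("phone",240,120)): print(n,w[v0,u0])
m=(z>150)&(w[...,0]>350)&(abs(w[...,1]+50)<350); print("high min x",np.nanmin(w[m][:,0]),np.nanpercentile(w[m][:,2],[0,5,50,100]))
s=np.load("/tmp/scene0.npz");ws=cloud("scene",s["d"]);
m=(ws[...,2]>97)&(ws[...,2]<112)&(abs(ws[...,0]-w[205,246,0])<50)&(abs(ws[...,1]-w[205,246,1])<50);print("knob scene",m.sum(),ws[m].mean(0))
cv2.imwrite("pics/crop1.png",cv2.resize(p[145:260,200:380,::-1],None,fx=4,fy=4,interpolation=cv2.INTER_CUBIC))
E
```

```text
18 200 [ 223  153  119   86 7109] [ 545.6454709  -141.60046383   41.61903123] ((549.5613403320312, -142.0328826904297), (164.02557373046875, 263.9408264160156), 12.270757675170898)
40 60 [ 225  172   65   55 2140] [536.87945347 -80.46682092  47.57732608] ((537.4776000976562, -84.22039794921875), (114.75021362304688, 136.20913696289062), 12.318807601928711)
95 112 [240 198  12  12 120] [510.41583293 -61.19108574 101.84603981] ((510.81890869140625, -60.79871368408203), (24.959121704101562, 25.35808753967285), 89.95447540283203)
tin [ 432.54484474 -296.28219685   18.39204732]
tub [ 430.30488656 -221.92054013   13.26491788]
desk [ 368.16229153 -139.94127212   -2.4108636 ]
shelf [ 809.11530479 -176.63726228  222.53592622]
shelfedge [ 715.30734886 -289.44436998  232.07202049]
post [ 714.98851226 -295.75544647   64.8285527 ]
plate [ 494.82314903 -115.16836214   47.04006923]
phone [742.13173263 -37.1569979   29.2323156 ]
high min x 696.7782330093539 [150.08506514 214.05654789 224.24277797 479.97465261]
knob scene 93 [509.97613179 -58.10826424 102.39198783]
```

View pics/crop1.png

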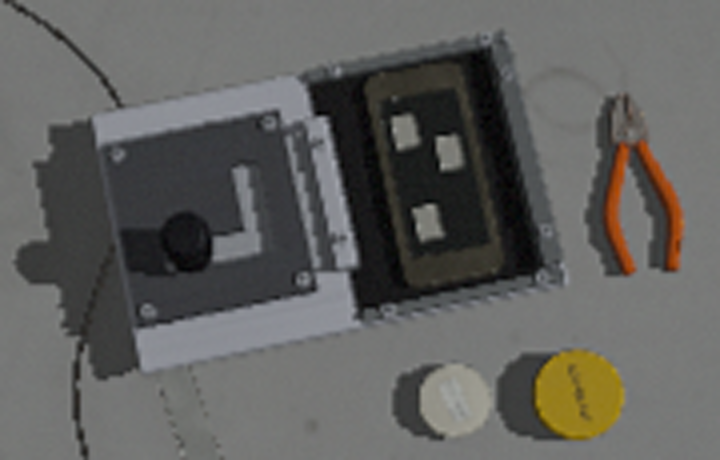

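Jig: centre (549.6, -142.0), yaw +12.3°, with the knob near its back position. The plan is to shut the gripper, turn the tool to the jig's yaw so that its axes match the jig's, and push with the closed fingertips at z ≈ 66.

```bash
cat >> h.py <<'E'
J=np.array([549.6,-142.0]);a=np.radians(12.3);R=np.array([[np.cos(a),-np.sin(a)],[np.sin(a),np.cos(a)]])
def w2j(p): return (np.asarray(p)[:2]-J)@R
def j2w(q): return J+R@np.asarray(q)
E
python3 - <<'E'
from h import *
t=j2w((-20,150)); d=np.r_[t,190]-[200.847,-538.82,231.329]
y=np.radians(20.443); X=np.array([np.cos(y),np.sin(y),0]);Y=np.array([np.sin(y),-np.cos(y),0])
print(t,d@X,d@Y,-d[2])
E
```

```text
[4.98104531e+02 2.96228440e-01] 466.8363093826167 -401.3380214853371 41.32900000000001
```

```bash
python3 -m jog '[[0.035,-0.030,0,0,0,0,0],[0.070,-0.060,0,0,0,1,0],[0.105,-0.090,0,0,0,2,0],[0.140,-0.120,0,0,0,3,0],[0.175,-0.150,0,0,0,4,0],[0.210,-0.180,0,0,0,5,0],[0.245,-0.210,0,0,0,6,0],[0.280,-0.240,0,0,0,7,0],[0.315,-0.270,0,0,0,8,0],[0.350,-0.300,0,0,0,8.14,0],[0.385,-0.330,0,0,0,8.14,0],[0.420,-0.360,0.010,0,0,8.14,0],[0.450,-0.385,0.025,0,0,8.14,0],[0.467,-0.401,0.041,0,0,8.14,0],[0.467,-0.401,0.041,0,0,8.14,0],[0.467,-0.401,0.041,0,0,8.14,0]]' 60
python3 - <<'E'
from h import *
s=bot.read_state();print(s["qpos"],s["tcp_pos"],s["ee_rot"],s["ft_force"],w2j(s["tcp_pos"]))
E
```

```text
clock: 2.1
tcp_pos: [498.0, -0.4, 190.4]
ee_rot: [180.0, 0.0, 12.3]
ft_force: [-0.0, -0.1, 0.3]
gripper_width: 0.1
grip_force: 0.0
[-7.33116442e+00  1.37015892e+01 -1.25144058e+01  6.38143740e+01
 -3.39751098e-02  1.60376217e+02] [ 4.97988715e+02 -4.33182490e-01  1.90411312e+02] [1.79978197e+02 4.00153919e-02 1.22926200e+01] [-0.03558387 -0.12464267  0.32974448] [-20.26854337 149.31200443]
```

```bash
python3 -m jog '[[0,0,0.03,0,0,0,0],[0,0,0.06,0,0,0,0],[0,0,0.09,0,0,0,0],[0,0,0.115,0,0,0,0],[0,0,0.124,0,0,0,0],[0,0,0.124,0,0,0,0]]'
python3 - <<'E'
from h import *
p,d=bot.grab_frame("scene");cv2.imwrite("pics/s1.png",cv2.resize(p[140:290,160:340,::-1],None,fx=4,fy=4,interpolation=cv2.INTER_CUBIC))
E
```

```text
clock: 2.85
tcp_pos: [498.3, -0.6, 66.6]
ee_rot: [180.0, 0.0, 12.2]
ft_force: [-0.5, 0.1, 1.1]
gripper_width: -0.3
grip_force: 0.0
```

View pics/s1.png

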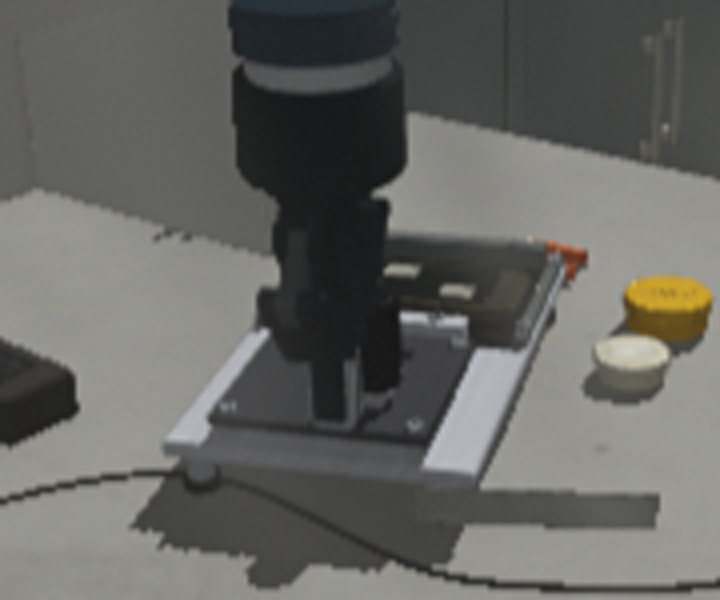

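The shut fingers stand just behind the knob (crop at (335,420) and (380,340)). The finger linkage is close to the knob's top height, so I raise 8 mm first, then push along jig -y (tool +y).

```bash
python3 -m jog '[[0,0,-0.008,0,0,0,0],[0,0.010,-0.008,0,0,0,0],[0,0.020,-0.008,0,0,0,0],[0,0.025,-0.008,0,0,0,0],[0,0.030,-0.008,0,0,0,0],[0,0.035,-0.008,0,0,0,0],[0,0.040,-0.008,0,0,0,0],[0,0.045,-0.008,0,0,0,0],[0,0.050,-0.008,0,0,0,0]]'
python3 - <<'E'
from h import *
s=bot.read_state();print(s["ft_force"],w2j(s["tcp_pos"]))
p,d=bot.grab_frame("scene");cv2.imwrite("pics/s2.png",cv2.resize(p[140:290,160:340,::-1],None,fx=4,fy=4,interpolation=cv2.INTER_CUBIC))
E
```

```text
clock: 4.03
tcp_pos: [508.9, -48.7, 74.2]
ee_rot: [-180.0, 0.0, 12.3]
ft_force: [-1.2, 2.8, 0.8]
gripper_width: 0.0
grip_force: 1.4
[-1.15702178  2.7936458   0.75537051] [-19.94365647  99.81104913]
```

View pics/s2.png

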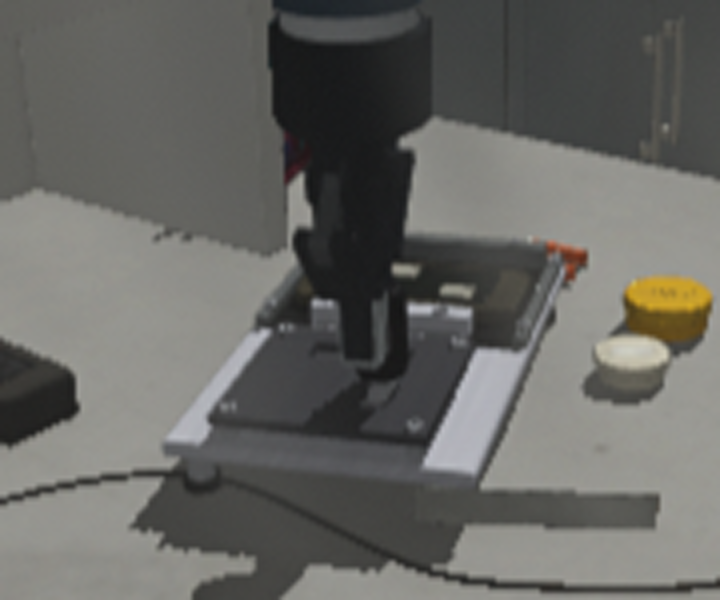

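The fingers are pushing the knob with about 3 N, and the jaw has started to move. I continue to the corner.

```bash
python3 -m jog '[[0,0.005,0,0,0,0,0],[0,0.010,0,0,0,0,0],[0,0.015,0,0,0,0,0],[0,0.020,0,0,0,0,0],[0,0.023,0,0,0,0,0],[0,0.025,0,0,0,0,0],[0,0.025,0,0,0,0,0]]'
python3 - <<'E'
from h import *
s=bot.read_state();print(s["ft_force"],w2j(s["tcp_pos"]))
p,d=bot.grab_frame("scene");cv2.imwrite("pics/s3.png",cv2.resize(p[140:290,160:340,::-1],None,fx=4,fy=4,interpolation=cv2.INTER_CUBIC))
E
```

```text
clock: 4.95
tcp_pos: [514.3, -73.5, 74.2]
ee_rot: [180.0, 0.0, 12.3]
ft_force: [-1.5, 2.0, -0.3]
gripper_width: 0.4
grip_force: 1.0
[-1.54105103  2.00150607 -0.31886189] [-19.89646413  74.40860696]
```

View pics/s3.png

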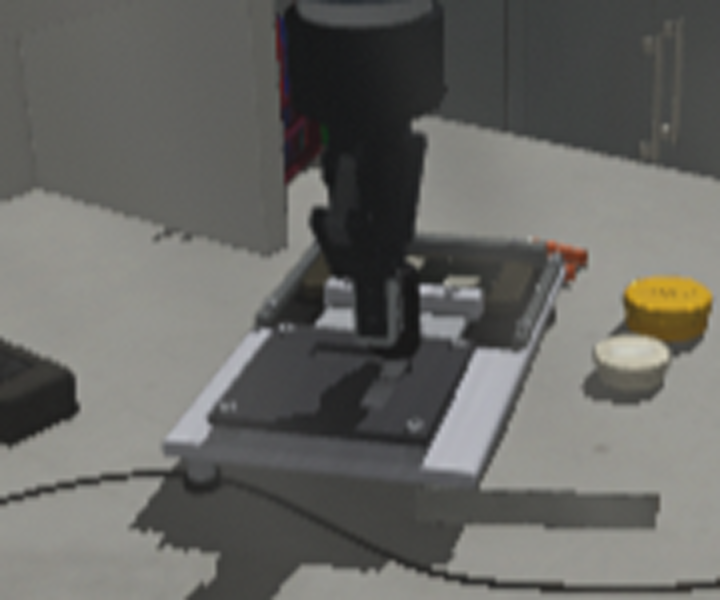

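The jaw has moved well forward. The force is still only about 2.5 N, so the knob is not at the hard stop yet, and I push on in small steps.

```bash
python3 -m jog '[[0,0.002,0,0,0,0,0],[0,0.003,0,0,0,0,0],[0,0.003,0,0,0,0,0]]'; python3 -m jog '[[0,0.002,0,0,0,0,0],[0,0.002,0,0,0,0,0]]'
python3 - <<'E'
from h import *
s=bot.read_state();print(s["ft_force"],w2j(s["tcp_pos"]))
E
```

```text
clock: 5.38
tcp_pos: [514.9, -76.2, 74.2]
ee_rot: [180.0, 0.0, 12.3]
ft_force: [-0.6, 2.7, -0.2]
gripper_width: -0.1
grip_force: 1.3
clock: 5.62
tcp_pos: [515.4, -78.4, 74.2]
ee_rot: [180.0, 0.0, 12.3]
ft_force: [-0.9, 1.7, -0.2]
gripper_width: 0.2
grip_force: 1.2
[-0.85644657  1.71227315 -0.16505252] [-19.85196341  69.44919493]
```

```bash
python3 -m jog '[[0,0.002,0,0,0,0,0],[0,0.002,0,0,0,0,0]]'; python3 -m jog '[[0,0.002,0,0,0,0,0],[0,0.002,0,0,0,0,0]]'
python3 - <<'E'
from h import *
s=bot.read_state();print(s["ft_force"],w2j(s["tcp_pos"]))
E
```

```text
clock: 5.88
tcp_pos: [515.6, -79.5, 74.3]
ee_rot: [-179.9, -0.0, 12.3]
ft_force: [-2.8, 5.4, 0.2]
gripper_width: -0.1
grip_force: 2.6
clock: 6.12
tcp_pos: [515.7, -79.9, 74.3]
ee_rot: [-179.7, -0.0, 12.4]
ft_force: [-2.7, 9.4, 3.2]
gripper_width: -0.3
grip_force: 4.8
[-2.68277349  9.37489825  3.22462497] [-19.94060838  67.87192981]
```

The knob has come up against a stop (9.8 N, travel ended). I back off, move round to the -x side and check from the cameras.

```bash
python3 -m jog '[[0,-0.010,0,0,0,0,0],[0,-0.025,0,0,0,0,0],[-0.025,-0.030,0,0,0,0,0],[-0.055,-0.030,0,0,0,0,0],[-0.055,-0.030,0,0,0,0,0]]'
python3 - <<'E'
from h import *
s=bot.read_state();print(s["ft_force"],w2j(s["tcp_pos"]))
p,d=bot.grab_frame("scene");a=cv2.resize(p[180:270,190:310,::-1],None,fx=4,fy=4,interpolation=cv2.INTER_CUBIC)
w=cloud("scene",d);m=(w[...,2]>97)&(w[...,2]<108);q=(w[...,:2]-J)@R
k=m&(abs(q[...,0]+20)<22)&(abs(q[...,1]-45)<30);print("knob",k.sum(),q[k].mean(0),q[k].min(0),q[k].max(0))
p,d=bot.grab_frame("top");b=cv2.resize(p[145:235,215:350,::-1],None,fx=4,fy=4,interpolation=cv2.INTER_CUBIC)
h=np.zeros((720,540,3),np.uint8);h[:360,:480]=a;h[360:,:540]=b;cv2.imwrite("pics/c4.png",h[:720]) if 0 else (cv2.imwrite("pics/c4.png",cv2.resize(h,(450,600))))
w=cloud("top",d);m=(w[...,2]>95)&(w[...,2]<108);q=(w[...,:2]-J)@R
k=m&(abs(q[...,0]+20)<22)&(abs(q[...,1]-45)<30);print("knob",k.sum(),q[k].mean(0) if k.any() else 0)
E
```

```text
clock: 6.75
tcp_pos: [454.1, -64.1, 74.1]
ee_rot: [180.0, 0.1, 12.3]
ft_force: [-0.1, -0.5, 0.5]
gripper_width: -0.2
grip_force: 0.0
[-0.07217353 -0.49143737  0.48092914] [-76.73214546  96.50338389]
knob 87 [-20.63094944  46.35611276] [-32.66111154  31.43113932] [-6.09605606 55.86860467]
knob 95 [-22.41168614  41.95080517]
```

View pics/c4.png

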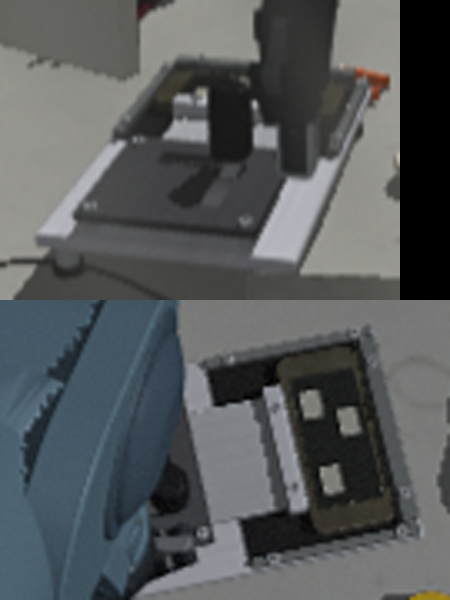

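The knob stands at the corner (jig about (-21, 44)), with the frame sitting between the jaw and the stop. The fingers are on the -x side. I line up at y = 45 and push along +x.

```bash
python3 -m jog '[[0,0.025,0,0,0,0,0],[0,0.045,0,0,0,0,0],[0,0.052,0,0,0,0,0],[0.015,0.052,0,0,0,0,0],[0.025,0.052,0,0,0,0,0],[0.030,0.052,0,0,0,0,0],[0.035,0.052,0,0,0,0,0],[0.040,0.052,0,0,0,0,0],[0.040,0.052,0,0,0,0,0]]'; python3 -m jog '[[0.005,0,0,0,0,0,0],[0.010,0,0,0,0,0,0],[0.015,0,0,0,0,0,0],[0.020,0,0,0,0,0,0],[0.020,0,0,0,0,0,0]]'
python3 - <<'E'
from h import *
s=bot.read_state();print(s["ft_force"],w2j(s["tcp_pos"]))
E
```

```text
clock: 7.98
tcp_pos: [506.5, -106.4, 74.2]
ee_rot: [-180.0, -0.0, 12.3]
ft_force: [-0.4, 0.2, 1.0]
gripper_width: -0.2
grip_force: 0.2
clock: 8.6
tcp_pos: [526.5, -102.3, 74.2]
ee_rot: [-180.0, -0.0, 12.3]
ft_force: [-1.1, 0.4, -0.2]
gripper_width: -0.1
grip_force: 0.3
[-1.14220533  0.44678255 -0.22433261] [-14.11274462  43.74897531]
```

```bash
python3 -m jog '[[0.004,0,0,0,0,0,0],[0.008,0,0,0,0,0,0],[0.010,0,0,0,0,0,0],[0.010,0,0,0,0,0,0]]'; python3 -m jog '[[0.002,0,0,0,0,0,0],[0.002,0,0,0,0,0,0]]';python3 -m jog '[[0.002,0,0,0,0,0,0],[0.002,0,0,0,0,0,0]]'
python3 - <<'E'
from h import *
s=bot.read_state();print(s["ft_force"],w2j(s["tcp_pos"]))
p,d=bot.grab_frame("scene");cv2.imwrite("pics/s5.png",cv2.resize(p[140:290,160:340,::-1],None,fx=4,fy=4,interpolation=cv2.INTER_CUBIC))
E
```

```text
clock: 9.1
tcp_pos: [535.8, -100.3, 74.2]
ee_rot: [180.0, 0.0, 12.3]
ft_force: [-2.7, 0.1, -1.4]
gripper_width: 0.1
grip_force: 0.9
clock: 9.35
tcp_pos: [536.3, -100.2, 74.2]
ee_rot: [180.0, 0.2, 12.3]
ft_force: [-5.4, -0.7, 2.6]
gripper_width: -0.3
grip_force: 2.9
clock: 9.6
tcp_pos: [536.8, -100.0, 74.2]
ee_rot: [180.0, 0.3, 12.3]
ft_force: [-8.8, -1.8, 6.7]
gripper_width: 0.2
grip_force: 4.9
[-8.76143154 -1.75367824  6.74934159] [-3.60992823 43.74792856]
```

View pics/s5.png

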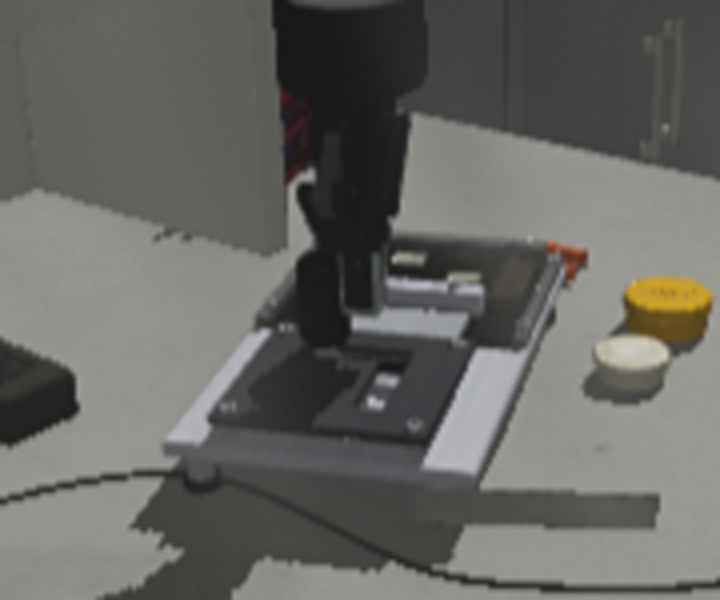

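The knob is at the left end of the cross slot (crop (322,300)) and has stopped against it, with the force rising to 9 N. I back off sideways, rise, retreat and verify.

```bash
python3 -m jog '[[-0.010,0,0,0,0,0,0],[-0.030,0,0,0,0,0,0],[-0.050,0,0,0,0,0,0],[-0.060,0,-0.03,0,0,0,0],[-0.060,0,-0.08,0,0,0,0],[-0.060,0,-0.13,0,0,0,0],[-0.060,-0.05,-0.16,0,0,0,0],[-0.060,-0.10,-0.16,0,0,0,0],[-0.060,-0.15,-0.16,0,0,0,0],[-0.060,-0.20,-0.16,0,0,0,0],[-0.060,-0.20,-0.16,0,0,0,0]]'
python3 - <<'E'
from h import *
P=[]
for n in("scene","top"):
    p,d=bot.grab_frame(n);w=cloud(n,d);q=(w[...,:2]-J)@R;z=w[...,2]
    k=(z>95)&(z<125)&(abs(q[...,0]-20)<30)&(abs(q[...,1]-45)<30)
    print(n,k.sum(),(q[k].mean(0),z[k].max(),np.median(z[k])) if k.any() else "")
    if n=="top":
        cv2.imwrite("pics/t6.png",cv2.resize(p[145:260,200:380,::-1],None,fx=4,fy=4,interpolation=cv2.INTER_CUBIC))
        for u,v in((345,243),(314,244)):print(w[v,u])
E
```

```text
clock: 11.02
tcp_pos: [438.2, 85.8, 234.8]
ee_rot: [-180.0, -0.1, 12.6]
ft_force: [-0.5, 0.3, -0.2]
gripper_width: -0.1
grip_force: 0.0
scene 94 (array([19.10540664, 47.01288671]), np.float64(106.19263851032565), np.float64(102.56810255646585))
top 115 (array([19.13371222, 43.0880413 ]), np.float64(106.42586882356943), np.float64(102.1178707953676))
[ 432.07116026 -295.52102232   22.51371632]
[ 429.70782883 -221.3698171    18.6022789 ]
```

View pics/t6.png

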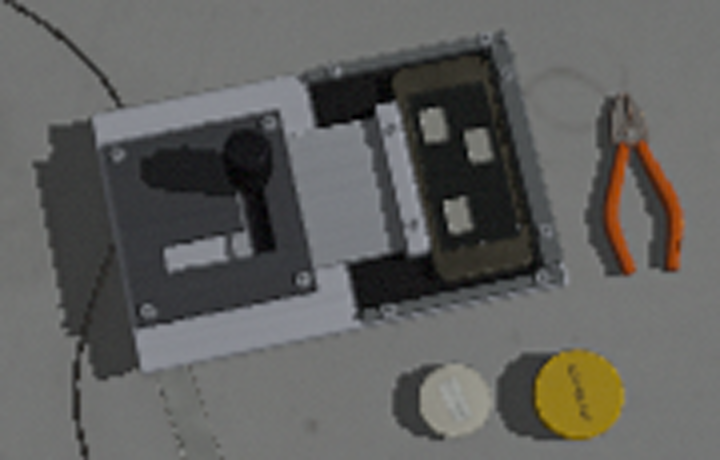

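The top view shows the knob at the end of the cross slot (crop (247,157), jig about (19, 45)) and down. The frame is held between jaw and stop, the tin, tub and cutters have not moved, and the gripper is clear.

```bash
python3 -c "
from workcell import bot
print(bot.hand_in())"
```

```text
the job is handed in; nothing more can be done
None
```

The job is handed in (the hand-in returned no verdict): in the last images the knob is down at the end of the L-slot's second leg, the frame is held between jaw and stop, the tin, tub and cutters look unmoved, and the gripper is clear.

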